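Stack the reagent cassettes in the loader and hold its rotary stop at three

TASK

Stack the two loose reagent cassettes squarely, edges flush, on the one already lying in the stack loader's nest, in either order. Then turn the loader's blue knob clockwise, counting the clicks, to the third stop (the green dot) without going on past it, and finish while still holding the knob there, because it springs back when let go. Leave the bottle, the yellow bin and the tube rack where they are.

Things in the scene. Friction and masses are not known exactly. Their poses are not given: they have to be found in the camera images.
- loader: White stack loader fixed to the bench, base 170 (x) x 310 (y) x 12 mm. Origin: centre of its underside; z up; its -x side roughly faces the robot. Nest centred at y = +85 mm, grey knob console (110 x 105 mm, top 36 mm above the bench) at y = -95 mm. At x = +76, y = +85 mm an aluminium gauge tower (10 x 36 mm, top 92 mm above the bench); its green flag rises 18 mm per click.
- nest (a point): Centre of the nest floor, 12 mm above the bench (loader frame: 0, 85, 12 mm); axes as the loader's. The nest is a 104 x 64 mm rectangle, long side along the loader's x, inside a steel lip 5 mm high and 4 mm thick.
- cassette_1: Flat closed white reagent cassette with a green top panel, 100 (x) x 60 (y) x 18 mm (z), about 90 g; origin at the centre of its underside, x along the long side, z up. It already lies in the nest, its top 30 mm above the bench. Loose.
- cassette_2: Identical cassette (100 x 60 x 18 mm, same axes and origin) with an orange top panel, lying flat on the bench to one side of the loader; to be stacked.
- cassette_3: Identical cassette (100 x 60 x 18 mm, same axes and origin) with a blue top panel, lying flat on the bench to the other side of the loader; to be stacked.
- knob_bar: The knob: blue grip bar, 46 (x) x 14 (y) mm, top 77 mm above the bench, on a round grey flange of radius 26 mm whose top is 45 mm above the bench. Origin on the knob axis at the flange's underside, 37 mm above the bench. Knob home: bar along the loader's x, white line at its -x end. It turns with the knob. Pinch it across its 14 mm.
- knob_grip (a point): On the knob axis, 67 mm above the bench: a good height to grip the bar. Its axes turn with the bar (x along the bar).
- rotary_stop (a joint): Knob angle, rad: 0 at home on its end stop (so at the start), grows clockwise seen from above, to 2.0. Clicks every 0.4: third stop 1.2, fourth 1.6. Dots on the console mark the stops (third: larger, green). A spring of 0.07 to 0.11 N m turns it home when let go. Turning it takes 0.09 to 0.17 N m: this eases as a stop nears and jumps by 0.05 N m just past it.
- wash_bottle: White bottle with a blue cap, 54 mm across, 130 mm high, origin at the centre of its underside, standing loose to one side: leave alone.
- sharps_bin: Yellow bin with a red lid, 89 x 74 x 129 mm, origin at the centre of its underside, standing loose to one side: leave alone.
- tube_rack: Green tube rack, 70 x 190 mm, 72 mm high with its tubes, origin at the centre of its underside, standing loose beyond the loader: leave alone.
There are look-alikes about, which are no part of the job. Leave any black or turquoise look-alike of the cassette_1 alone.

How it is judged:
By the outcome, as a careful person would: the job done as asked, in the order asked, and still so for the second after the job is handed in, while the arm keeps its last pose, push and grip.
It also fails if it takes over 72 s, if anything falls off the work surface, if the arm or the gripper's body presses on something with over 40 N, if the wrist force passes 120 N, or if a joint passes its speed limit or range.

ROBOT

A 6-joint arm with a two-finger parallel gripper is mounted at the origin on the work surface. World frame = base frame: x ahead of the robot, y to its left, z up, the work surface at z = 0. Lengths are in m, angles in rad, forces in N, time in s.
With the tool pointing down it reaches from about 0.35 to 0.975 m from the base axis. Payload 4.9 kg.
Tool frame: the origin (TCP) lies on the mounting face of the last link; the fingertips stand 173 mm ahead of it and the grasp point (between the pads) lies ctrl.pinch_z ahead of it (ctrl.pinch_z is the distance from the TCP to the grasp point, in m); z points along the fingers, y is the line along which they close (so a half turn about z gives the same grasp; the last joint's range is limited). The gripper opens to 85 mm and grips with 20 to 120 N. Pads are 22 mm wide; open, the fingers measure 114 mm over their backs; the gripper's body (76 mm by 85 mm) begins 54 mm behind the grasp point. The pads swing forward as they close: fully open they stand 13 mm farther back than shut.
Start: joints at [-1.325, 0.053, 1.613, -0, 1.476, -0.119], TCP at [0.223, -0.584, 0.405] pointing down, gripper open.
Joint ranges: [-3.01, 3.01], [-1.01, 2.22], [0.06, 2.58], [-1.02, 4.17], [0.09, 2.62], [-3.14, 3.14]. Speed limits (rad/s): [2.57, 2.57, 3.14, 3.14, 3.14, 3.14].

INTERFACE

Orientations are given as a rotation vector (axis times angle).
In Python, from station import telemetry, eyes, ctrl gives the robot as it stands.
- The arm moves only by the tool apply_moves, never from a script. Its argument "plan" is a list of rows, each a list of 5 numbers: the finger opening in m, from 0 to 0.0854, then the shift along the tool's x, y, z in m, then the turn about the tool's z in rad. In form: [[jaw, x, y, z, roll], ...]. A call has 1 to 12 rows; each row is the pose to reach, as a shift and turn from the pose commanded when the call began, along the tool's axes at that moment; what a row does not reach only later rows make up. A row lasts 1/12 s, in which the tool goes at most 41.7 mm and 7.16 degrees, less where a joint would pass 70% of its speed; a pose out of reach is approached as far as the arm can. A call with a gripper value outside its range is refused whole. The fingers move at their own pace and stop on an object; "newtons" is the grip in N (left out, the last holds). Time passes only in rows, so rows that repeat a pose let the fingers close. It gives the time, the measured TCP pose, the force, the opening and the grip force at its end, in the units of the state.
- telemetry.get_obs(): the state, without advancing time (a new reading comes with each control period).
- eyes.get_image(name): name is "scene" or "top" or "wrist"; returns a dict with "img" (400x640x3 uint8, blue, green, red), "range_z" (400x640 float32, m along the optical axis (not along the pixel's ray), 0 where there is no reading), "K" (3x3 intrinsics, pixels), "pose" (4x4, takes a point from camera to world coordinates); the wrist camera has in their place "hand_eye" (4x4, takes a point from camera to tool coordinates, whose origin is the TCP and whose axes are the flange's). Camera axes: x right, y down, z forward; pixel columns grow to the right and rows downward; lengths in m; the calibration is good to about 2 mm. The wrist camera is an equidistant fisheye: a pixel r from the principal point sees the ray r / f radians off the axis. A picture is of the moment at which its call begins: read the wrist's pose just before it.
- ctrl.finish_job(): hands the job in; it is judged then, once.
Trained networks look in a picture, given as the dict that the camera call returned (one of the last four; its "shot" number tells which), for a name from the list of things; names that differ only in an ending like _2 or _b are one class to them, and where a whole thing is asked for, a point or a joint stands for the part that bears it (a point fixed in the world has none). Each returns a list of dicts, best first, with "confidence" (0 to 1); they miss things now and then, are a little off and sometimes report something else, mostly with a low value. They report only what shows in the picture. A call takes as long as a camera call. They do not tell look-alikes from the thing itself.
- eyes.search_frame(thing, picture): "box" ([left, top, right, bottom] in pixels, round what is visible of it).
- eyes.outline_of(thing, picture): "region" (400x640 bool, what is visible of it) and "box" ([left, top, right, bottom] in pixels, round what is visible of it).
- eyes.tip_of(thing, picture): "point" ([column, row] in pixels: a listed point, or the origin of a listed thing).
The state is a dict: "t": time; "q": joint angles; "dq": joint speeds; "effort": joint torques, N m; "tool_pos": TCP position; "tool_rot": TCP orientation; "contact_force": force on the tool from outside, world axes, zero at the start; "wrist_torque": the same for the moment, N m; "opening": finger opening in m; "grip_force": force on a finger pad.
Only numpy, scipy, OpenCV 4.12 (cv2) and the standard library are available. Lean on these libraries where they do the work, as an engineer would, in place of code of your own. Each camera call takes 0.05 s, during which the arm holds its last target. There are 200 camera calls.

## Working session

There is one attempt and no reset: what is moved stays moved. The work goes in short steps, Python scripts to look and compute and a tool call to move; the robot and the scene stay as the last step left them, time stands still between calls to the robot, and variables do not carry over. Pictures are saved under pics/ and viewed, at most 10 in all, crops included, and the job is handed in when it is done.

Besides the shell and the picture viewer there is one more tool, called after "Call:" as name([rows], argument=value, ...), one row to a line, values as JSON. apply_moves: Moves the arm, as the interface text tells. Its arguments: {"type":"object","properties":{"plan":{"type":"array","items":{"type":"array","items":{"type":"number"}}},"newtons":{"type":"number"}},"required":["plan"]}

```bash
ls; mkdir -p pics; cat > h.py <<'E'
import numpy as np, cv2
from scipy.spatial.transform import Rotation as R
from station import telemetry, eyes, ctrl
def world(p):
    K,T=p["K"],p["pose"]; z=p["range_z"]; v,u=np.mgrid[:z.shape[0],:z.shape[1]]
    P=np.stack([(u-K[0,2])*z/K[0,0],(v-K[1,2])*z/K[1,1],z],-1)
    return P@T[:3,:3].T+T[:3,3]
E
python3 - <<'E'
from h import *
print(ctrl.pinch_z, {k:np.round(v,4) for k,v in telemetry.get_obs().items()})
for n in ("top","scene"):
    p=eyes.get_image(n); cv2.imwrite(f"pics/{n}0.png",p["img"]); W=world(p); np.save(f"/tmp/{n}W.npy",W);cv2.imwrite(f"/tmp/{n}.png",p["img"])
    print(n,np.round(p["pose"],3).tolist(),p["K"].tolist())
    for t in ("cassette_1","knob_bar","loader","wash_bottle","sharps_bin","tube_rack"):
        for o in eyes.outline_of(t,p):
            m=o["region"]&(p["range_z"]>0); Q=W[m]
            if len(Q)==0: print(t,"none");continue
            zt=np.percentile(Q[:,2],95); T=Q[Q[:,2]>zt-.006]
            r=cv2.minAreaRect((T[:,:2]*1000).astype(np.float32))
            print(t,round(o["confidence"],2),np.round(o["box"]),"ztop",round(zt,4),"rect",np.round(r[0],1),np.round(r[1],1),round(r[2],1),"bgr",p["img"][m].mean(0).round())
    for t in ("nest","knob_grip"):
        for o in eyes.tip_of(t,p):
            c,rr=np.round(o["point"]).astype(int); print(t,round(o["confidence"],2),o["point"],W[rr,c].round(4))
E
```

```text
pics
0.1547 {'t': np.float64(0.0), 'q': array([-1.325 ,  0.0534,  1.6143,  0.    ,  1.476 , -0.119 ]), 'dq': array([ 0.0003,  0.0002, -0.002 ,  0.0006,  0.002 , -0.0004]), 'effort': array([-1.00000e-04, -3.93685e+01, -3.70170e+01, -1.00000e-04,
        7.20000e-03,  0.00000e+00]), 'tool_pos': array([ 0.2229, -0.5836,  0.4035]), 'tool_rot': array([-3.0875e+00, -5.6950e-01,  2.0000e-04]), 'contact_force': array([-0.0218, -0.0369,  0.3461]), 'wrist_torque': array([-0.0001, -0.009 , -0.0227]), 'grip_force': np.float64(0.0), 'opening': np.float64(0.0857)}
top [[-0.028, -0.983, 0.183, 0.255], [-1.0, 0.027, -0.006, 0.002], [0.001, -0.183, -0.983, 1.667], [0.0, 0.0, 0.0, 1.0]] [[509.9381319827957, 0.0, 318.23851353537117], [0.0, 509.9381319827957, 202.5881437380657], [0.0, 0.0, 1.0]]
cassette_1 0.94 [207. 230. 234. 264.] ztop 0.0243 rect [438.  319.7] [59.7 98.4] 56.5 bgr [128. 187. 230.]
cassette_1 0.92 [265. 262. 290. 299.] ztop 0.0244 rect [313.  130.7] [95.6 56.7] 25.7 bgr [192. 203.  71.]
cassette_1 0.92 [345. 260. 372. 291.] ztop 0.0256 rect [ 320.9 -129.7] [99.1 59.2] 8.4 bgr [184. 19
[... 1844 characters left out ...]
  69.]
loader 0.92 [274. 176. 379. 267.] ztop 0.0585 rect [576.9  31.2] [224.7  42.7] 76.6 bgr [161. 170. 170.]
wash_bottle 0.67 [166. 312. 205. 362.] ztop 0.1287 rect [ 620.8 -444.8] [22.4 24.5] 83.5 bgr [134. 136. 137.]
sharps_bin 0.81 [429. 130. 471. 181.] ztop 0.1288 rect [629.1 456.7] [76.3 90.1] 62.5 bgr [  2.  63. 134.]
tube_rack 0.83 [372. 219. 431. 296.] ztop 0.0709 rect [776.9  57.2] [ 51.6 166.1] 11.2 bgr [ 51. 103.  55.]
tube_rack 0.41 [189. 259. 229. 303.] ztop 0.019 rect [ 488.2 -332. ] [ 59.8 102.9] 80.6 bgr [179. 138. 109.]
nest 0.67 [342.5, 196.4] [0.518  0.1    0.0317]
nest 0.26 [209.6, 278.1] [ 0.4998 -0.328   0.0171]
knob_grip 0.79 [306.1, 220.3] [ 0.5537 -0.0676  0.0762]
```

```bash
python3 - <<'E'
import cv2
i=cv2.imread("/tmp/top.png")[110:310,140:480]; cv2.imwrite("pics/topcrop.png",cv2.resize(i,None,fx=2.3,fy=2.3,interpolation=cv2.INTER_CUBIC))
E
```

```text
(no output)
```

View pics/topcrop.png

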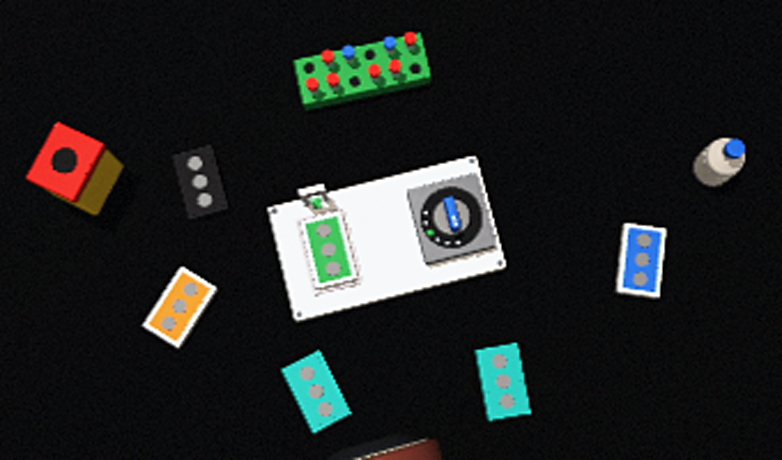

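Call:
apply_moves([
  [0.0854,0.336,-0.14,0.1,0.52],
  [0.0854,0.336,-0.14,0.1,0.52],
  [0.0854,0.336,-0.14,0.1,0.52],
  [0.0854,0.336,-0.14,0.1,0.52],
  [0.0854,0.336,-0.14,0.1,0.52],
  [0.0854,0.336,-0.14,0.1,0.52],
  [0.0854,0.336,-0.14,0.1,0.52],
  [0.0854,0.336,-0.14,0.1,0.52],
  [0.0854,0.336,-0.14,0.1,0.52],
  [0.0854,0.336,-0.14,0.1,0.52],
  [0.0854,0.336,-0.14,0.1,0.52],
  [0.0854,0.336,-0.14,0.1,0.52],
])

```text
t: 1.9
tool_pos: [0.4869, -0.3333, 0.3048]
tool_rot: [3.132, -0.242, -0.001]
contact_force: [-0.3, 0.1, -0.2]
opening: 0.0854
grip_force: 0.0
```

```bash
cat >> h.py <<'E'
def wristpts(p):
    K=p["K"]; z=p["range_z"]; v,u=np.mgrid[:z.shape[0],:z.shape[1]]
    a=(u-K[0,2])/K[0,0]; b=(v-K[1,2])/K[1,1]; r=np.hypot(a,b)+1e-9; s=np.tan(np.minimum(r,1.5))/r
    P=np.stack([a*s*z,b*s*z,z],-1); H=p["hand_eye"]
    return P@H[:3,:3].T+H[:3,3]           # tool coordinates
def look(thing="cassette_1", save=None):
    o=telemetry.get_obs(); p=eyes.get_image("wrist"); P=wristpts(p); Rt=R.from_rotvec(o["tool_rot"]).as_matrix()
    print("t",round(float(o["t"]),2),"tcp",o["tool_pos"].round(4),"x-yaw",round(np.degrees(np.arctan2(Rt[1,0],Rt[0,0])),2),"z",Rt[:,2].round(4),"q",o["q"].round(3),"F",o["contact_force"].round(1),"op",round(float(o["opening"]),4))
    if save: cv2.imwrite(f"pics/{save}.png",p["img"])
    for d in eyes.outline_of(thing,p):
        m=d["region"]&(p["range_z"]>0); Q=P[m]
        if len(Q)<20: continue
        W=Q@Rt.T+o["tool_pos"]; zt=np.percentile(W[:,2],90); k=W[:,2]>zt-.006
        zm=np.median(W[k,2])
        # region contour of top pixels, rays cut with the plane of the top
        r=cv2.minAreaRect((Q[k][:,:2]*1000).astype(np.float32)); rw=cv2.minAreaRect((W[k][:,:2]*1000).astype(np.float32))
        f=lambda r:(np.round(r[0],1),np.round(r[1],1),round(r[2],1))
        print(thing,round(d["confidence"],2),np.round(d["box"]),"ztop",round(zm,4),"tool",*f(r),"world",*f(rw),"bgr",p["img"][m].mean(0).round())
    return p,P,o,Rt
E
python3 - <<'E'
from h import *
p,*_=look(save="w1")
print(p["K"].tolist(),p["hand_eye"].round(4).tolist())
E
```

```text
t 1.9 tcp [ 0.4869 -0.3333  0.3048] x-yaw -8.84 z [-4.e-04 -5.e-04 -1.e+00] q [-7.260e-01  5.200e-02  1.785e+00 -1.000e-03  1.304e+00  9.990e-01] F [-0.3  0.1 -0.2] op 0.0854
cassette_1 0.7 [165. 354. 191. 369.] ztop 0.018 tool [-123.9 -129.1] [276.1  33.9] 28.2 world [ 384.2 -186.8] [ 33.9 276.1] 53.0 bgr [229. 236. 113.]
cassette_1 0.58 [ 32. 306.  81. 363.] ztop 0.0178 tool [-238.8 -435. ] [63.3 97.8] 55.2 world [317.7 133.1] [97.8 63.3] 25.9 bgr [173. 181.  84.]
cassette_1 0.55 [  0. 187.  32. 267.] ztop 0.0298 tool [ -46.8 -440.7] [63.7 87.6] 67.1 world [508.3 109.3] [87.6 63.7] 14.1 bgr [158. 195. 158.]
cassette_1 0.55 [282. 135. 354. 248.] ztop 0.0179 tool [ 1.9 -1.9] [99.6 60. ] 1.1 world [ 488.9 -331.9] [60.  99.6] 80.0 bgr [231. 192. 153.]
[[309.70691628693146, 0.0, 318.6376824011061], [0.0, 309.70691628693146, 200.92774376054192], [0.0, 0.0, 1.0]] [[-0.0001, -0.9501, -0.3119, 0.0805], [1.0, -0.0001, -0.0002, 0.0], [0.0002, -0.3119, 0.9501, 0.0312], [0.0, 0.0, 0.0, 1.0]]
```

View pics/w1.png

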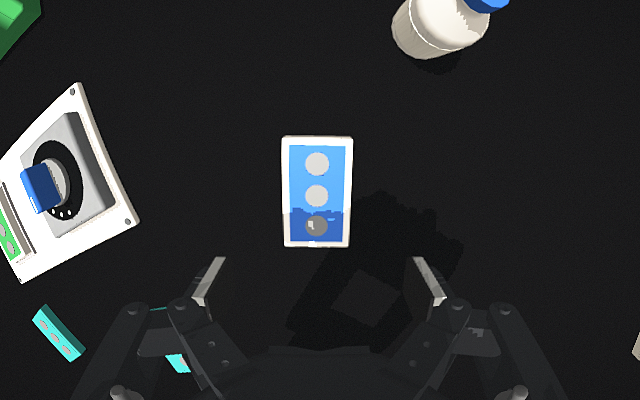

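Call:
apply_moves([
  [0.072,0.002,-0.002,0.04,0.019],
  [0.072,0.002,-0.002,0.08,0.019],
  [0.072,0.002,-0.002,0.1,0.019],
  [0.072,0.002,-0.002,0.1,0.019],
])

```text
t: 2.33
tool_pos: [0.4861, -0.3312, 0.1992]
tool_rot: [-3.123, 0.277, 0.013]
contact_force: [-0.8, 1.5, -1.7]
opening: 0.0722
grip_force: 0.0
```

```bash
python3 - <<'E'
from h import *
p,P,o,Rt=look(save="w2")
z=p["range_z"]
for s in (slice(150,320),slice(320,490)):
    Q=P[230:360,s].reshape(-1,3); Q=Q[(Q[:,2]>.1)&(Q[:,2]<.19)&(abs(Q[:,1])<.06)&(abs(Q[:,1])>.033)]
    print(len(Q), np.percentile(Q,[1,50,99],axis=0).round(4).tolist() if len(Q) else 0)
E
```

```text
t 2.33 tcp [ 0.4861 -0.3312  0.1992] x-yaw -10.13 z [-0.0078  0.0065 -0.9999] q [-0.725  0.183  1.839 -0.     1.13   1.023] F [-0.8  1.5 -1.7] op 0.0722
cassette_1 0.66 [161. 388. 177. 399.] ztop 0.0104 tool [ -91.6 -104.3] [187.3   8.9] 28.4 world [ 413.2 -211.5] [  8.9 188.4] 51.5 bgr [104. 110.  43.]
cassette_1 0.61 [259. 150. 381. 319.] ztop 0.0179 tool [4.7 0.7] [ 60.4 100.1] 89.2 world [ 489.2 -331.6] [ 60.4 100.1] 80.7 bgr [235. 200. 159.]
cassette_1 0.61 [  6. 347.  56. 400.] ztop 0.0177 tool [-245.  -424.4] [64.3 96.2] 53.4 world [318.2 130.9] [96.2 64.3] 26.5 bgr [167. 173.  83.]
5070 [[-0.0099, -0.0596, 0.101], [0.0078, -0.0443, 0.1174], [0.0145, -0.0343, 0.1629]]
5098 [[-0.0098, 0.0341, 0.101], [0.0078, 0.0444, 0.1173], [0.0146, 0.0596, 0.163]]
```

Call:
apply_moves([
  [0.072,0,0,0.01,0],
  [0.072,0,0,0.02,0],
  [0.072,0,0,0.03,0],
  [0.072,0,0,0.03,0],
  [0.072,0,0,0.03,0],
])

```text
t: 2.85
tool_pos: [0.4889, -0.3313, 0.174]
tool_rot: [-3.129, 0.273, 0.002]
contact_force: [0.4, 0.8, -0.8]
opening: 0.0721
grip_force: 0.0
```

```bash
python3 - <<'E'
from h import *
p,P,o,Rt=look()
E
```

```text
t 2.85 tcp [ 0.4889 -0.3313  0.174 ] x-yaw -9.98 z [-0.0012  0.001  -1.    ] q [-0.721  0.224  1.841  0.     1.078  1.023] F [ 0.4  0.8 -0.8] op 0.0721
cassette_1 0.92 [  1. 361.  42. 400.] ztop 0.0227 tool [-245.6 -448.7] [89.3 34.4] 73.7 world [324.7 153.4] [34.4 89.3] 6.3 bgr [148. 155.  64.]
cassette_1 0.61 [248. 170. 389. 350.] ztop 0.0179 tool [0.8 0.3] [60.6 99.6] 89.4 world [ 489.5 -331.6] [60.6 99.6] 80.6 bgr [237. 202. 160.]
```

Call:
apply_moves([
  [0.072,0.0005,0,0.003,0],
  [0.05,0.0005,0,0.003,0],
  [0.05,0.0005,0,0.003,0],
  [0.05,0.0005,0,0.003,0],
  [0.05,0.0005,0,0.003,0],
  [0.05,0.0005,0,0.003,0],
], newtons=40)

```text
t: 3.45
tool_pos: [0.4899, -0.3317, 0.172]
tool_rot: [3.129, -0.273, 0.001]
contact_force: [-0.1, -0.2, 1.4]
opening: 0.0589
grip_force: 45.0
```

```bash
python3 - <<'E'
from h import *
p,P,o,Rt=look()
E
```

```text
t 3.45 tcp [ 0.4899 -0.3317  0.172 ] x-yaw -9.98 z [ 6.e-04 -4.e-04 -1.e+00] q [-0.721  0.229  1.84   0.     1.073  1.024] F [-0.1 -0.2  1.4] op 0.0589
cassette_1 0.93 [246. 169. 390. 350.] ztop 0.0179 tool [ 0.8 -0. ] [60.6 97.4] 89.3 world [ 490.7 -331.9] [60.6 97.4] 80.7 bgr [238. 204. 162.]
cassette_1 0.75 [  1. 360.  40. 400.] ztop 0.0207 tool [-244.5 -446.7] [94.7 29.5] 70.5 world [326.6 150.5] [29.5 94.8] 9.5 bgr [125. 132.  53.]
```

Call:
apply_moves([
  [0.05,0,0,-0.03,0],
  [0.05,0,-0.01,-0.07,0],
  [0.05,-0.013,-0.035,-0.1,-0.05],
  [0.05,-0.027,-0.07,-0.13,-0.1],
  [0.05,-0.156,-0.397,-0.13,-0.392],
  [0.05,-0.156,-0.397,-0.13,-0.392],
  [0.05,-0.156,-0.397,-0.13,-0.392],
  [0.05,-0.156,-0.397,-0.13,-0.392],
  [0.05,-0.156,-0.397,-0.13,-0.392],
  [0.05,-0.156,-0.397,-0.13,-0.392],
  [0.05,-0.156,-0.397,-0.13,-0.392],
  [0.05,-0.156,-0.397,-0.13,-0.392],
])

```text
t: 4.55
tool_pos: [0.4083, 0.0652, 0.3012]
tool_rot: [3.123, 0.34, 0.0]
contact_force: [0.9, -0.3, -0.5]
opening: 0.0593
grip_force: 44.8
```

Call:
apply_moves([
  [0.05,0,0,0,0],
  [0.05,0,0,0,0],
  [0.05,0,0,0,0],
  [0.05,0,0,0,0],
  [0.05,0,0,0,0],
])

```text
t: 4.97
tool_pos: [0.4099, 0.0623, 0.3013]
tool_rot: [3.123, 0.337, -0.001]
contact_force: [-0.4, -1.1, -1.1]
opening: 0.0591
grip_force: 44.8
```

```bash
python3 - <<'E'
from h import *
p,P,o,Rt=look(save="w3")
E
```

```text
t 4.97 tcp [0.4099 0.0623 0.3013] x-yaw 12.32 z [-3.e-04 -2.e-04 -1.e+00] q [-0.029 -0.405  2.189 -0.     1.358  1.327] F [-0.4 -1.1 -1.1] op 0.0591
cassette_1 0.85 [186. 214. 261. 310.] ztop 0.0178 tool [-44.9 -89.1] [130.1  82.4] 11.1 world [346.9 139.7] [130.1  82.4] 1.2 bgr [143. 153.  66.]
cassette_1 0.69 [244.   0. 327. 126.] ztop 0.0299 tool [112.6 -27.1] [ 60.5 100. ] 89.4 world [514.  112.7] [100.   60.5] 12.9 bgr [145. 188. 137.]
cassette_1 0.61 [246. 172. 390. 353.] ztop 0.1472 tool [0.8 0.2] [60.7 97.4] 89.5 world [410.7  62.2] [97.4 60.7] 12.8 bgr [159. 122.  99.]
cassette_1 0.58 [ 45.  67. 119. 173.] ztop 0.0179 tool [  85.6 -248.5] [101.   61.3] 45.1 world [440.3 323.2] [ 61.3 101. ] 57.3 bgr [110. 143. 189.]
```

View pics/w3.png

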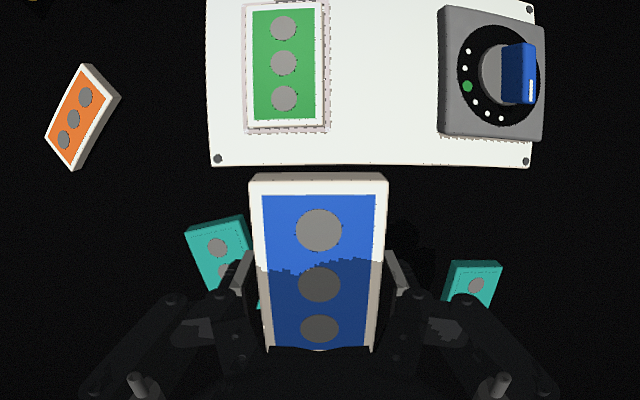

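Call:
apply_moves([
  [0.05,0.003,-0.0273,0.03,0],
  [0.05,0.003,-0.0273,0.06,0],
  [0.05,0.003,-0.0273,0.085,0],
  [0.05,0.003,-0.0273,0.088,0],
  [0.05,0.003,-0.0273,0.088,0],
  [0.05,0.003,-0.0273,0.088,0],
  [0.05,0.003,-0.0273,0.088,0],
])

```text
t: 5.65
tool_pos: [0.4078, 0.0905, 0.2155]
tool_rot: [3.123, 0.34, 0.006]
contact_force: [0.2, -0.3, -0.4]
opening: 0.0589
grip_force: 44.8
```

```bash
python3 - <<'E'
from h import *
p,P,o,Rt=look(save="w4")
E
```

```text
t 5.65 tcp [0.4078 0.0905 0.2155] x-yaw 12.43 z [ 3.7e-03  1.0e-04 -1.0e+00] q [ 0.04  -0.267  2.242 -0.     1.163  1.394] F [ 0.2 -0.3 -0.4] op 0.0589
cassette_1 0.89 [249. 171. 391. 353.] ztop 0.0615 tool [0.8 0.2] [60.9 97.6] 89.4 world [409.1  90.6] [97.6 60.9] 13.0 bgr [160. 122. 100.]
cassette_1 0.85 [260.   0. 384. 150.] ztop 0.0299 tool [96.3  1.3] [60.5 78. ] 89.8 world [502.8 110. ] [78.  60.5] 12.6 bgr [137. 182. 130.]
cassette_1 0.81 [  0.  60.  87. 200.] ztop 0.0179 tool [  82.  -220.3] [101.7  61.6] 45.6 world [441.2 323.3] [ 61.6 101.7] 56.8 bgr [107. 138. 181.]
cassette_1 0.79 [504. 306. 567. 357.] ztop 0.0177 tool [-52.2 154. ] [ 49.5 218.6] 41.6 world [390.6 -71.2] [218.4  49.5] 60.8 bgr [122. 131.  54.]
cassette_1 0.73 [178. 270. 266. 369.] ztop 0.0175 tool [-48.8 -68.6] [141.1  65.9] 6.1 world [345.9 147. ] [140.7  65.9] 6.3 bgr [130. 140.  50.]
```

View pics/w4.png

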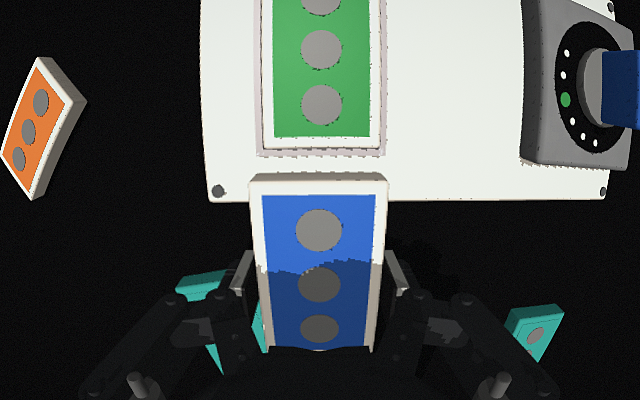

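Call:
apply_moves([
  [0.05,0,0,0,0],
  [0.05,0,0,0,0],
  [0.05,0,0,0,0],
  [0.05,0,0,0,0],
  [0.05,0,0,0,0],
])

```text
t: 6.17
tool_pos: [0.4065, 0.0909, 0.2135]
tool_rot: [-3.123, -0.342, -0.0]
contact_force: [-0.1, 0.1, -0.7]
opening: 0.0591
grip_force: 44.8
```

```bash
python3 - <<'E'
from h import *
p,P,o,Rt=look()
p,P,o,Rt=look()
E
```

```text
t 6.17 tcp [0.4065 0.0909 0.2135] x-yaw 12.49 z [ 1.e-04  0.e+00 -1.e+00] q [ 0.041 -0.266  2.244  0.     1.163  1.394] F [-0.1  0.1 -0.7] op 0.0591
cassette_1 0.86 [173. 268. 267. 375.] ztop 0.0176 tool [-48.5 -66.3] [149.8  71.9] 11.7 world [344.8 145.2] [149.8  71.9] 0.8 bgr [130. 140.  50.]
cassette_1 0.79 [258.   0. 387. 147.] ztop 0.0299 tool [97.   2.2] [60.5 75.3] 89.8 world [501.7 109.7] [75.3 60.5] 12.7 bgr [137. 182. 130.]
cassette_1 0.74 [  0.  56.  84. 202.] ztop 0.0178 tool [  83.7 -220. ] [101.9  62.6] 45.2 world [440.8 323.8] [ 62.6 101.9] 57.3 bgr [107. 138. 180.]
cassette_1 0.65 [504. 306. 569. 360.] ztop 0.0177 tool [-51.2 157.1] [ 51.7 222.8] 43.0 world [390.5 -73.5] [222.8  51.7] 59.5 bgr [119. 128.  53.]
cassette_1 0.58 [246. 174. 388. 350.] ztop 0.0594 tool [1. 0.] [60.2 96.9] 89.8 world [407.6  91.1] [96.9 60.2] 12.7 bgr [160. 122. 100.]
t 6.27 tcp [0.4065 0.0909 0.2134] x-yaw 12.49 z [-2.e-04 -0.e+00 -1.e+00] q [ 0.041 -0.265  2.245 -0.     1.163  1.394] F [-0.8  0.3 -0.2] op 0.059
cassette_1 0.97 [507. 304. 569. 361.] ztop 0.0177 tool [-51.  156.8] [ 51.4 222.1] 43.0 world [390.5 -73.2] [222.1  51.4] 59.4 bgr [120. 128.  53.]
cassette_1 0.94 [245. 170. 391. 350.] ztop 0.0593 tool [0.6 0.1] [60.7 97.7] 89.8 world [407.  91.] [97.7 60.7] 12.7 bgr [159. 122. 100.]
cassette_1 0.9 [174. 270. 267. 375.] ztop 0.0176 tool [-48.9 -65.7] [145.4  71.4] 8.7 world [344.5 144.5] [145.4  71.4] 3.8 bgr [129. 139.  50.]
cassette_1 0.63 [262.   0. 388. 147.] ztop 0.0299 tool [97.   2.2] [60.5 75. ] 89.7 world [501.7 109.8] [75.  60.5] 12.8 bgr [137. 182. 129.]
cassette_1 0.57 [  1.  56.  83. 198.] ztop 0.0178 tool [  83.1 -220.1] [102.4  61.7] 45.3 world [440.  323.8] [ 61.7 102.4] 57.2 bgr [107. 138. 180.]
```

Call:
apply_moves([
  [0.05,0.035,0.0021,0,0],
  [0.05,0.07,0.0021,0,0],
  [0.05,0.095,0.0021,0,0],
  [0.05,0.1099,0.0021,0,0],
  [0.05,0.1099,0.0021,0,0],
  [0.05,0.1099,0.0021,0,0],
  [0.05,0.1099,0.0021,0,0],
  [0.05,0.1099,0.0021,0.005,0],
  [0.05,0.1099,0.0021,0.008,0],
  [0.05,0.1099,0.0021,0.0095,0],
  [0.05,0.1099,0.0021,0.0095,0],
  [0.05,0.1099,0.0021,0.0095,0],
])

```text
t: 7.37
tool_pos: [0.5139, 0.1125, 0.2037]
tool_rot: [-3.123, -0.341, 0.001]
contact_force: [0.3, -0.5, -1.4]
opening: 0.0587
grip_force: 44.8
```

```bash
python3 - <<'E'
from h import *
p,P,o,Rt=look()
E
```

```text
t 7.37 tcp [0.5139 0.1125 0.2037] x-yaw 12.48 z [-5.e-04 -0.e+00 -1.e+00] q [ 0.074  0.036  1.99  -0.     1.116  1.427] F [ 0.3 -0.5 -1.4] op 0.0587
cassette_1 0.75 [ 16. 197.  98. 317.] ztop 0.0178 tool [ -25.7 -221.5] [101.9  60.5] 45.0 world [440.9 323.2] [ 60.5 101.9] 57.4 bgr [102. 132. 174.]
cassette_1 0.74 [247. 172. 393. 352.] ztop 0.0496 tool [1.4 0.2] [60.1 96.1] 89.6 world [515.3 112.7] [96.1 60.1] 12.9 bgr [150. 115.  93.]
cassette_1 0.66 [559. 216. 637. 308.] ztop 0.0754 tool [  1.5 177.6] [46.4 16.1] 2.2 world [553.8 -60.6] [46.4 16.1] 10.3 bgr [91. 63. 47.]
cassette_1 0.61 [254. 160. 382. 174.] ztop 0.0283 tool [49.2  0. ] [57.9  2.6] 89.9 world [561.9 123.1] [ 2.6 57.9] 12.6 bgr [144. 155. 160.]
cassette_1 0.56 [ 42.   0. 122. 113.] ztop 0.0178 tool [ 133.5 -156. ] [62.6 81.8] 87.9 world [610.5 293.7] [81.8 62.6] 14.6 bgr [29. 29. 29.]
cassette_1 0.41 [204. 381. 212. 391.] ztop 0.0056 tool [-145.1  -99.1] [4.9 1.5] 71.4 world [350.8 178. ] [1.5 4.9] 31.2 bgr [67. 72. 22.]
```

Call:
apply_moves([
  [0.05,0,0,0.0014,0],
  [0.05,0,0,0.0014,0],
  [0.064,0,0,0.0014,0],
  [0.07,0,0,0.0014,0],
  [0.074,0,0,0.0014,0],
  [0.074,0,0,0.0014,0],
  [0.074,0,0,-0.03,0],
  [0.074,0,0,-0.07,0],
  [0.074,-0.04,0,-0.1,0],
  [0.074,-0.06,0,-0.1,0],
  [0.074,-0.06,0,-0.1,0],
  [0.074,-0.06,0,-0.1,0],
])

```text
t: 8.47
tool_pos: [0.4551, 0.0996, 0.3046]
tool_rot: [3.123, 0.341, 0.003]
contact_force: [-0.2, 0.4, 0.2]
opening: 0.0744
grip_force: 0.0
```

```bash
python3 - <<'E'
from h import *
p,P,o,Rt=look(save="w5")
cv2.imwrite("pics/w5c.png",cv2.resize(p["img"][0:300,170:470],(700,600) and None,fx=2,fy=2,interpolation=cv2.INTER_CUBIC))
E
```

```text
t 8.47 tcp [0.4551 0.0996 0.3046] x-yaw 12.47 z [ 2.2e-03  2.0e-04 -1.0e+00] q [ 0.055 -0.259  2.073  0.     1.326  1.409] F [-0.2  0.4  0.2] op 0.0744
cassette_1 0.85 [238. 261. 299. 352.] ztop 0.0179 tool [-128.   -61.6] [ 60.3 101.7] 77.7 world [317.5 132.1] [101.7  60.3] 24.8 bgr [139. 149.  67.]
cassette_1 0.78 [122.   0. 186.  45.] ztop 0.0179 tool [ 173.8 -155.2] [61.3 44.9] 89.3 world [591.9 288.7] [44.9 61.3] 13.2 bgr [34. 33. 34.]
cassette_1 0.65 [ 67. 111. 148. 218.] ztop 0.0179 tool [  33.5 -221.9] [101.1  60.5] 45.0 world [440.6 323.5] [ 60.5 101.1] 57.4 bgr [113. 148. 194.]
cassette_1 0.61 [273.  64. 362. 199.] ztop 0.0479 tool [58.9  0.1] [99.9 60.7] 0.1 world [513.2 112.2] [99.9 60.7] 12.4 bgr [206. 157. 127.]
cassette_1 0.59 [439. 296. 508. 363.] ztop 0.0174 tool [-92.  150.6] [ 99.  270.1] 64.1 world [398.3 -67.3] [269.8  99.1] 38.4 bgr [106. 114.  40.]
```

View pics/w5c.png

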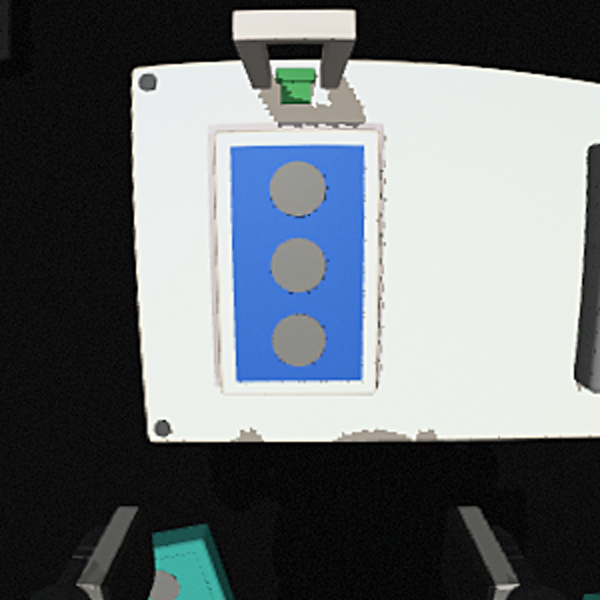

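Call:
apply_moves([
  [0.074,0.0335,-0.2219,0,0.786],
  [0.074,0.0335,-0.2219,0,0.786],
  [0.074,0.0335,-0.2219,0.02,0.786],
  [0.074,0.0335,-0.2219,0.03,0.786],
  [0.074,0.0335,-0.2219,0.05,0.786],
  [0.074,0.0335,-0.2219,0.06,0.786],
  [0.074,0.0335,-0.2219,0.07,0.786],
  [0.074,0.0335,-0.2219,0.07,0.786],
  [0.074,0.0335,-0.2219,0.07,0.786],
  [0.074,0.0335,-0.2219,0.07,0.786],
  [0.074,0.0335,-0.2219,0.07,0.786],
  [0.074,0.0335,-0.2219,0.07,0.786],
])

```text
t: 9.57
tool_pos: [0.4414, 0.3229, 0.2353]
tool_rot: [-3.014, 0.881, -0.003]
contact_force: [1.2, -0.5, -0.1]
opening: 0.0737
grip_force: 0.0
```

```bash
python3 - <<'E'
from h import *
p,P,o,Rt=look()
E
```

```text
t 9.57 tcp [0.4414 0.3229 0.2353] x-yaw -32.6 z [ 0.0021  0.001  -1.    ] q [ 0.495  0.036  1.929 -0.     1.174  2.635] F [ 1.2 -0.5 -0.1] op 0.0737
cassette_1 0.97 [150.   1. 292.  64.] ztop 0.0178 tool [132.1 -69.3] [41.9 91.7] 7.6 world [590.5 310.3] [91.6 41.9] 49.8 bgr [42. 42. 42.]
cassette_1 0.86 [524. 161. 612. 276.] ztop 0.0178 tool [ -2.7 225.4] [ 59.5 101.5] 31.2 world [318.1 134.7] [101.5  59.5] 26.2 bgr [135. 145.  63.]
cassette_1 0.73 [500.   1. 600.  67.] ztop 0.0477 tool [156.1 155.8] [61.3 51.4] 44.2 world [489.4 107.7] [51.4 61.3] 13.2 bgr [161. 133. 117.]
cassette_1 0.7 [269. 152. 367. 295.] ztop 0.0179 tool [-1.8 -0.1] [100.8  60.6] 0.6 world [440.4 324.2] [ 60.6 100.8] 56.8 bgr [107. 143. 191.]
cassette_1 0.64 [483.   0. 550.  68.] ztop 0.0269 tool [138.5 132.9] [ 4.3 55.7] 44.0 world [487.  136.5] [55.8  4.3] 13.4 bgr [109. 117. 123.]
```

Call:
apply_moves([
  [0.072,-0.0012,0,0.02,0.006],
  [0.072,-0.0012,0,0.04,0.006],
  [0.072,-0.0012,0,0.055,0.006],
  [0.072,-0.0012,0,0.06,0.006],
  [0.072,-0.0012,0,0.06,0.006],
  [0.072,-0.0012,0,0.06,0.006],
  [0.072,-0.0012,0,0.06,0.006],
])

```text
t: 10.25
tool_pos: [0.4402, 0.3244, 0.1754]
tool_rot: [-3.011, 0.889, -0.003]
contact_force: [-0.2, -0.1, 0.1]
opening: 0.072
grip_force: 0.0
```

```bash
python3 - <<'E'
from h import *
p,P,o,Rt=look()
E
```

```text
t 10.25 tcp [0.4402 0.3244 0.1754] x-yaw -32.91 z [ 0.0022  0.0012 -1.    ] q [0.499 0.128 1.949 0.    1.062 2.644] F [-0.2 -0.1  0.1] op 0.072
cassette_1 0.84 [252. 170. 389. 351.] ztop 0.0179 tool [0.4 0.3] [ 60.7 100.6] 90.0 world [440.8 324.1] [ 60.7 100.6] 57.1 bgr [101. 133. 180.]
cassette_1 0.8 [568. 176. 640. 304.] ztop 0.0178 tool [  0.8 226.1] [ 60.2 101.3] 31.0 world [318.4 134.3] [101.3  60.2] 26.1 bgr [124. 133.  57.]
cassette_1 0.77 [581.   0. 640.  62.] ztop 0.0459 tool [136.5 152.7] [46.2 30.2] 70.0 world [472.2 122.2] [46.2 30.2] 77.1 bgr [138. 146. 148.]
cassette_1 0.68 [133.   0. 242.  47.] ztop 0.0174 tool [122.3 -64.3] [20.3 47.4] 10.6 world [578.2 312.1] [47.4 20.3] 46.5 bgr [23. 22. 23.]
cassette_1 0.61 [559.   1. 617.  59.] ztop 0.0269 tool [134.2 139.9] [ 6.  38.1] 44.0 world [477.2 134.2] [38.1  6. ] 13.1 bgr [105. 113. 118.]
```

Call:
apply_moves([
  [0.072,0,0,0.003,0],
  [0.05,0,0,0.003,0],
  [0.05,0,0,0.003,0],
  [0.05,0,0,0.003,0],
  [0.05,0,0,0.003,0],
  [0.05,0,0,0.003,0],
  [0.05,0,0,-0.02,0],
  [0.05,0,0,-0.06,0],
  [0.05,0,0,-0.1,0],
  [0.05,0,0,-0.11,0],
])

```text
t: 11.18
tool_pos: [0.441, 0.3251, 0.2905]
tool_rot: [-3.006, 0.887, -0.011]
contact_force: [1.7, 0.6, -0.1]
opening: 0.0591
grip_force: 44.6
```

```bash
python3 - <<'E'
from h import *
p,P,o,Rt=look()
E
```

```text
t 11.18 tcp [0.441  0.3251 0.2905] x-yaw -32.89 z [ 0.0087  0.0047 -1.    ] q [ 0.499 -0.034  1.898  0.     1.268  2.644] F [ 1.7  0.6 -0.1] op 0.0591
cassette_1 0.94 [452.   0. 555.  67.] ztop 0.0478 tool [163.7 152.2] [61.  67.3] 44.6 world [498.  109.5] [67.3 61. ] 12.5 bgr [167. 131. 110.]
cassette_1 0.75 [245. 170. 391. 353.] ztop 0.137 tool [ 2.1 -0.2] [98.4 60.5] 0.1 world [444.2 324.8] [60.5 98.4] 57.0 bgr [ 99. 132. 179.]
cassette_1 0.69 [497. 148. 583. 253.] ztop 0.0178 tool [ -1.5 230.9] [ 60.6 103.1] 31.0 world [316.8 133.3] [103.1  60.6] 26.1 bgr [131. 141.  62.]
cassette_1 0.63 [441.   0. 510.  73.] ztop 0.0274 tool [145.7 129.4] [ 3.3 74.1] 43.7 world [495.4 138.6] [74.1  3.3] 13.4 bgr [110. 119. 124.]
cassette_1 0.57 [169.   0. 303.  71.] ztop 0.0179 tool [163.9 -69.9] [ 60.3 100.5] 42.5 world [619.1 296.1] [100.5  60.3] 14.6 bgr [49. 49. 50.]
cassette_1 0.57 [634.  71. 640.  89.] ztop 0.0058 tool [160.2 396.1] [14.5 26.5] 89.8 world [363.  -93.2] [14.5 26.5] 57.3 bgr [61. 65. 21.]
```

Call:
apply_moves([
  [0.05,0.0975,0.218,0,-0.792],
  [0.05,0.0975,0.218,0,-0.792],
  [0.05,0.0975,0.218,0,-0.792],
  [0.05,0.0975,0.218,0,-0.792],
  [0.05,0.0975,0.218,0,-0.792],
  [0.05,0.0975,0.218,0.02,-0.792],
  [0.05,0.0975,0.218,0.04,-0.792],
  [0.05,0.0975,0.218,0.05,-0.792],
  [0.05,0.0975,0.218,0.05,-0.792],
  [0.05,0.0975,0.218,0.05,-0.792],
  [0.05,0.0975,0.218,0.05,-0.792],
  [0.05,0.0975,0.218,0.05,-0.792],
])

```text
t: 12.28
tool_pos: [0.4036, 0.0891, 0.2349]
tool_rot: [-3.123, -0.343, -0.002]
contact_force: [-0.1, 0.2, -1.5]
opening: 0.0592
grip_force: 44.5
```

Call:
apply_moves([
  [0.05,0,0,0,0],
  [0.05,0,0,0,0],
  [0.05,0,0,0,0],
  [0.05,0,0,0,0],
])

```text
t: 12.62
tool_pos: [0.4031, 0.0884, 0.2343]
tool_rot: [3.123, 0.342, 0.001]
contact_force: [-0.2, -0.2, -0.8]
opening: 0.0589
grip_force: 44.5
```

```bash
python3 - <<'E'
from h import *
p,P,o,Rt=look()
p,P,o,Rt=look()
E
```

```text
t 12.62 tcp [0.4031 0.0884 0.2343] x-yaw 12.5 z [ 7.e-04  0.e+00 -1.e+00] q [ 0.035 -0.315  2.243  0.     1.213  1.388] F [-0.2 -0.2 -0.8] op 0.0589
cassette_1 0.73 [245. 171. 389. 353.] ztop 0.0808 tool [2.6 0.2] [60.3 97.5] 90.0 world [405.7  88.8] [97.5 60.3] 12.5 bgr [100. 134. 181.]
cassette_1 0.65 [494. 291. 555. 347.] ztop 0.0178 tool [-106.6  193.5] [66.9 62.3] 7.3 world [ 341.  -123.6] [66.9 62.3] 5.2 bgr [127. 136.  57.]
cassette_1 0.6 [258.   0. 382. 138.] ztop 0.0479 tool [99.2  0.6] [60.4 73.6] 89.8 world [500.2 109.2] [73.6 60.4] 12.7 bgr [207. 156. 125.]
cassette_1 0.59 [185. 248. 265. 353.] ztop 0.0177 tool [-47.9 -69.3] [118.5  67. ] 9.1 world [341.5 145.7] [118.4  67. ] 3.4 bgr [136. 146.  56.]
t 12.72 tcp [0.403  0.0882 0.2341] x-yaw 12.48 z [ 4.e-04  0.e+00 -1.e+00] q [ 0.035 -0.315  2.243 -0.     1.213  1.388] F [ 0.5 -0.  -1.1] op 0.0592
cassette_1 0.79 [493. 292. 556. 349.] ztop 0.0177 tool [-50.  155.3] [ 54.5 220.9] 42.9 world [387.9 -74.2] [220.9  54.5] 59.6 bgr [123. 132.  56.]
cassette_1 0.72 [258.   0. 382. 138.] ztop 0.0479 tool [99.2  0.7] [60.3 73. ] 89.9 world [500.1 109. ] [73.  60.3] 12.6 bgr [207. 156. 125.]
cassette_1 0.68 [183. 246. 268. 356.] ztop 0.0177 tool [-40.3 -66.2] [133.6  73.3] 12.6 world [349.4 144.2] [ 73.3 133.6] 89.9 bgr [135. 145.  57.]
cassette_1 0.63 [245. 171. 389. 354.] ztop 0.0806 tool [2.1 0.1] [98.6 60.5] 0.1 world [405.1  88.6] [98.6 60.5] 12.4 bgr [100. 134. 182.]
```

Call:
apply_moves([
  [0.05,0.035,0.0005,0,0],
  [0.05,0.07,0.0005,0,0],
  [0.05,0.095,0.0005,0,0],
  [0.05,0.1112,0.0005,0,0],
  [0.05,0.1112,0.0005,0,0],
  [0.05,0.1112,0.0005,0,0],
  [0.05,0.1112,0.0005,0,0],
  [0.05,0.1112,0.0005,0.007,0],
  [0.05,0.1112,0.0005,0.011,0],
  [0.05,0.1112,0.0005,0.0132,0],
  [0.05,0.1112,0.0005,0.0132,0],
  [0.05,0.1112,0.0005,0.0132,0],
])

```text
t: 13.82
tool_pos: [0.5113, 0.1116, 0.2205]
tool_rot: [-3.123, -0.341, 0.001]
contact_force: [-0.4, 0.1, -1.0]
opening: 0.059
grip_force: 44.5
```

```bash
python3 - <<'E'
from h import *
p,P,o,Rt=look()
E
```

```text
t 13.82 tcp [0.5113 0.1116 0.2205] x-yaw 12.48 z [-4.e-04 -0.e+00 -1.e+00] q [ 0.073  0.003  1.991 -0.     1.148  1.426] F [-0.4  0.1 -1. ] op 0.059
cassette_1 0.97 [245. 171. 389. 351.] ztop 0.067 tool [2.3 0.2] [60.4 98. ] 90.0 world [513.5 111.9] [98.  60.4] 12.5 bgr [ 94. 126. 173.]
cassette_1 0.96 [264. 153. 373. 160.] ztop 0.0278 tool [52.5 -0.9] [57.1  1.6] 89.3 world [562.2 123.8] [ 1.6 57.1] 13.2 bgr [132. 142. 149.]
cassette_1 0.9 [ 56.   0. 135. 106.] ztop 0.0179 tool [ 136.4 -156.2] [62.2 82. ] 87.6 world [610.7 293.6] [82.  62.2] 14.8 bgr [30. 30. 30.]
cassette_1 0.71 [206. 366. 221. 389.] ztop 0.0164 tool [-68.9 -59.6] [186.1  13.7] 25.4 world [431.1 155. ] [ 13.7 186.1] 77.1 bgr [86. 92. 31.]
cassette_1 0.63 [257. 160. 382. 168.] ztop 0.0468 tool [51.2 -0.5] [58.5  2.7] 89.7 world [561.1 123.2] [ 2.7 58.5] 12.7 bgr [154. 165. 169.]
```

Call:
apply_moves([
  [0.05,0,0,0.001,0],
  [0.05,0,0,0.001,0],
  [0.064,0,0,0.001,0],
  [0.07,0,0,0.001,0],
  [0.074,0,0,0.001,0],
  [0.074,0,0,0.001,0],
  [0.074,0,0,-0.03,0],
  [0.074,0,0,-0.07,0],
  [0.074,-0.03,0.02,-0.09,0],
  [0.074,-0.06,0.05,-0.09,0],
  [0.074,-0.06,0.05,-0.09,0],
  [0.074,-0.06,0.05,-0.09,0],
])

```text
t: 14.92
tool_pos: [0.4631, 0.0488, 0.3112]
tool_rot: [3.123, 0.337, 0.002]
contact_force: [0.3, -0.7, 1.1]
opening: 0.074
grip_force: 0.0
```

```bash
python3 - <<'E'
from h import *
p,P,o,Rt=look(save="w6")
a=p["img"][0:260,190:400]
p=eyes.get_image("scene"); b=p["img"][150:270,250:400]
a=cv2.resize(a,None,fx=2,fy=2,interpolation=cv2.INTER_CUBIC); b=cv2.resize(b,None,fx=2.4,fy=2.4,interpolation=cv2.INTER_CUBIC)
c=np.zeros((max(a.shape[0],b.shape[0]),a.shape[1]+b.shape[1],3),np.uint8); c[:a.shape[0],:a.shape[1]]=a; c[:b.shape[0],a.shape[1]:]=b
cv2.imwrite("pics/w6c.png",c); print(c.shape)
E
```

```text
t 14.92 tcp [0.4631 0.0488 0.3112] x-yaw 12.33 z [ 0.0015  0.     -1.    ] q [-0.055 -0.267  2.067  0.     1.34   1.301] F [ 0.3 -0.7  1.1] op 0.074
cassette_1 0.74 [290.  77. 294. 184.] ztop 0.0444 tool [ 45.5 -21.1] [ 1.1 27. ] 89.1 world [503.4  79.2] [27.   1.1] 13.2 bgr [82. 89. 93.]
cassette_1 0.73 [178. 255. 254. 338.] ztop 0.0176 tool [-64.5 -97.1] [198.5  98.6] 15.5 world [379.6 130. ] [ 98.6 198.2] 86.8 bgr [122. 131.  51.]
cassette_1 0.73 [ 87.   0. 143.  53.] ztop 0.0178 tool [ 184.1 -207. ] [61.7 59. ] 87.3 world [599.2 290.4] [59.  61.7] 15.0 bgr [32. 31. 32.]
cassette_1 0.64 [204.  62. 291. 199.] ztop 0.0659 tool [ 61.4 -50.6] [98.9 60.2] 0.2 world [512.7 111.4] [98.9 60.2] 12.1 bgr [123. 166. 214.]
cassette_1 0.63 [438. 296. 472. 359.] ztop 0.0175 tool [-97.6 125.5] [ 60.9 263.2] 63.9 world [394.9 -94.5] [263.  61.] 38.4 bgr [120. 129.  46.]
cassette_1 0.56 [290.  68. 299. 158.] ztop 0.025 tool [ 74.1 -21.4] [ 0.9 73.1] 88.9 world [531.4  85.6] [73.1  0.9] 13.4 bgr [ 94. 102. 106.]
(520, 780, 3)
```

View pics/w6c.png

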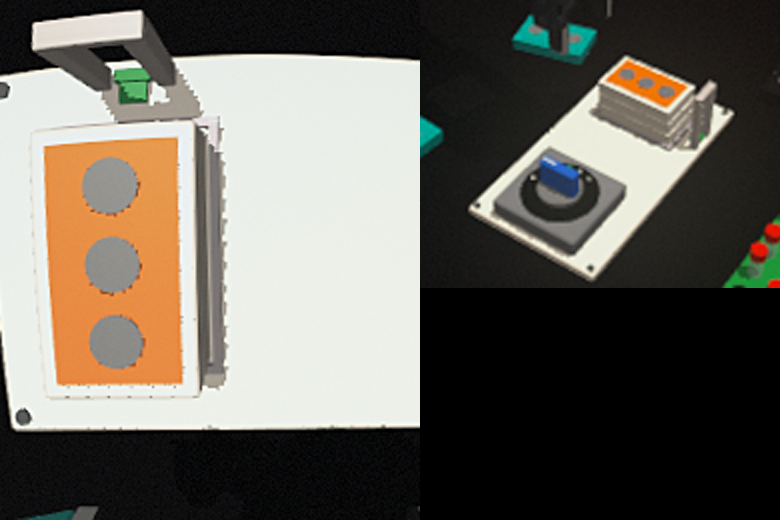

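Call:
apply_moves([
  [0.05,0.0637,0.1294,0,0],
  [0.05,0.0637,0.1294,0,0],
  [0.05,0.0637,0.1294,0,0],
  [0.05,0.0637,0.1294,0,0],
  [0.05,0.0637,0.1294,0,0],
  [0.05,0.0637,0.1294,0.01,0],
  [0.05,0.0637,0.1294,0.01,0],
  [0.05,0.0637,0.1294,0.01,0],
  [0.05,0.0637,0.1294,0.01,0],
])

```text
t: 15.82
tool_pos: [0.5534, -0.0614, 0.2999]
tool_rot: [-3.122, -0.344, 0.002]
contact_force: [-0.1, 0.5, 0.9]
opening: 0.0501
grip_force: 0.0
```

```bash
python3 - <<'E'
from h import *
p,P,o,Rt=look("knob_bar",save="w7")
W=P@Rt.T+o["tool_pos"]
def rect(lo,hi,r=.05):
    m=(p["range_z"]>0)&(W[...,2]>lo)&(W[...,2]<hi)&(abs(P[...,0])<r)&(abs(P[...,1])<r); Q=P[m]
    q=cv2.minAreaRect((Q[:,:2]*1000).astype(np.float32)); print(len(Q),np.round(q[0],1),np.round(q[1],1),round(q[2],1),"median z",np.median(W[m][:,2]).round(4))
    return m
rect(.072,.08); rect(.043,.047)
for d in eyes.tip_of("knob_grip",p): print(d)
cv2.imwrite("pics/w7c.png",cv2.resize(p["img"][60:320,180:460],None,fx=2,fy=2,interpolation=cv2.INTER_CUBIC))
E
```

```text
t 15.82 tcp [ 0.5534 -0.0614  0.2999] x-yaw 12.58 z [-1.4e-03  5.0e-04 -1.0e+00] q [-0.244 -0.021  1.867  0.     1.296  1.107] F [-0.1  0.5  0.9] op 0.0501
knob_bar 0.96 [288. 178. 355. 254.] ztop 0.0763 tool [1.7 1.3] [13.3 44.8] 89.4 world [555.  -62.2] [44.8 13.3] 13.1 bgr [136. 110.  94.]
1229 [1.7 1.2] [13.4 44.8] 89.4 median z 0.0763
2069 [1.6 1.4] [50.8 48.9] 86.6 median z 0.0445
{'point': [321.6, 219.0], 'confidence': 0.7}
```

View pics/w7c.png

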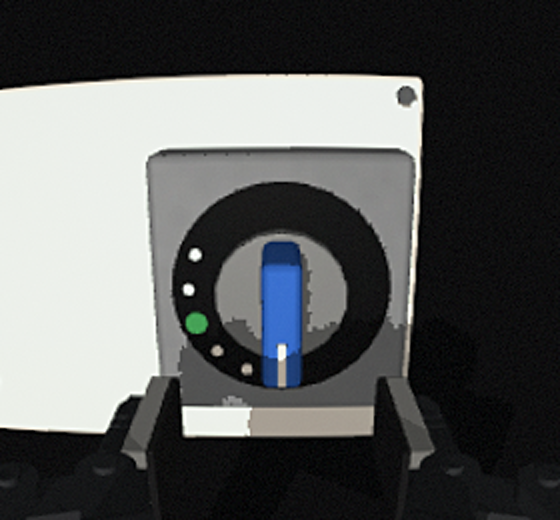

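Call:
apply_moves([
  [0.05,0.0015,0.0012,0.03,0],
  [0.05,0.0015,0.0012,0.05,0],
  [0.05,0.0015,0.0012,0.06,0],
  [0.05,0.0015,0.0012,0.06,0],
  [0.05,0.0015,0.0012,0.06,0],
  [0.05,0.0015,0.0012,0.06,0],
  [0.05,0.0015,0.0012,0.06,0],
  [0.05,0.0015,0.0012,0.06,0],
])

```text
t: 16.63
tool_pos: [0.5563, -0.0636, 0.2423]
tool_rot: [3.122, 0.341, 0.004]
contact_force: [0.3, -0.2, 0.4]
opening: 0.0501
grip_force: 0.0
```

```bash
cat >> h.py <<'E'
def rect(p,P,W,lo,hi,r=.05):
    m=(p["range_z"]>0)&(W[...,2]>lo)&(W[...,2]<hi)&(abs(P[...,0])<r)&(abs(P[...,1])<.035); Q=P[m]
    if len(Q)<10: print("few"); return m
    q=cv2.minAreaRect((Q[:,:2]*1000).astype(np.float32)); print(len(Q),np.round(q[0],1),np.round(q[1],1),round(q[2],1),"median z",np.median(W[m][:,2]).round(4))
    return m
E
python3 - <<'E'
from h import *
p,P,o,Rt=look("knob_bar")
W=P@Rt.T+o["tool_pos"]
rect(p,P,W,.072,.08); rect(p,P,W,.043,.047)
p,P,o,Rt=look("knob_bar")
E
```

```text
t 16.63 tcp [ 0.5563 -0.0636  0.2423] x-yaw 12.48 z [ 2.6e-03 -7.0e-04 -1.0e+00] q [-0.247  0.056  1.895 -0.     1.188  1.106] F [ 0.3 -0.2  0.4] op 0.0501
knob_bar 0.89 [274. 202. 358. 311.] ztop 0.0763 tool [-2.2 -2. ] [14.1 46.4] 89.4 world [554.2 -62.3] [46.4 14.1] 13.1 bgr [113.  90.  76.]
2437 [2.4 2.6] [61.6 48.1] 62.1 median z 0.0763
3133 [-1.3 -2. ] [50.9 49.4] 88.7 median z 0.0445
t 16.73 tcp [ 0.5561 -0.0636  0.2418] x-yaw 12.47 z [ 1.7e-03 -4.0e-04 -1.0e+00] q [-0.247  0.057  1.896 -0.     1.188  1.106] F [ 0.6  0.5 -1. ] op 0.05
knob_bar 0.8 [274. 201. 360. 308.] ztop 0.0763 tool [-1.4 -1.6] [14.2 46. ] 89.3 world [554.6 -62.4] [46.  14.2] 13.2 bgr [114.  91.  77.]
```

Call:
apply_moves([
  [0.05,-0.001,-0.0012,0.005,0],
  [0.05,-0.001,-0.0012,0.01,0],
  [0.05,-0.001,-0.0012,0.01,0],
  [0.05,-0.001,-0.0012,0.01,0],
  [0.05,-0.001,-0.0012,0.01,0],
  [0.05,-0.001,-0.0012,0.01,0],
  [0.05,-0.001,-0.0012,0.01,0],
  [0.05,-0.001,-0.0012,0.01,0],
])

```text
t: 17.5
tool_pos: [0.5546, -0.0626, 0.2309]
tool_rot: [3.123, 0.341, 0.001]
contact_force: [0.5, -0.0, -0.8]
opening: 0.05
grip_force: 0.0
```

```bash
python3 - <<'E'
from h import *
p,P,o,Rt=look("knob_bar")
p,P,o,Rt=look("knob_bar")
E
```

```text
t 17.5 tcp [ 0.5546 -0.0626  0.2309] x-yaw 12.48 z [ 4.e-04 -1.e-04 -1.e+00] q [-0.246  0.068  1.904  0.     1.169  1.107] F [ 0.5 -0.  -0.8] op 0.05
knob_bar 0.59 [272. 204. 363. 318.] ztop 0.0763 tool [-0.2 -0.1] [14.3 47. ] 89.1 world [554.4 -62.5] [47.  14.3] 13.4 bgr [112.  89.  75.]
knob_bar 0.3 [ 34. 167. 128. 304.] ztop 0.0447 tool [  10.  -156.7] [ 51.4 114.3] 60.1 world [530.5  92.6] [114.3  51.4] 42.4 bgr [ 93. 101. 105.]
t 17.6 tcp [ 0.5546 -0.0626  0.2309] x-yaw 12.48 z [ 3.e-04 -0.e+00 -1.e+00] q [-0.246  0.068  1.904  0.     1.169  1.107] F [-0.  -0.3  0.7] op 0.0501
knob_bar 0.76 [272. 208. 366. 322.] ztop 0.0763 tool [-0.4 -0.1] [14.3 47. ] 89.3 world [554.2 -62.5] [47.  14.3] 13.1 bgr [112.  89.  75.]
```

Call:
apply_moves([
  [0.05,-0.0003,0,0.005,0],
  [0.05,-0.0003,0,0.0085,0],
  [0.05,-0.0003,0,0.0085,0],
  [0.03,-0.0003,0,0.0085,0],
  [0.02,-0.0003,0,0.0085,0],
  [0.005,-0.0003,0,0.0085,0],
  [0.005,-0.0003,0,0.0085,0],
  [0.005,-0.0003,0,0.0085,0],
  [0.005,-0.0003,0,0.0085,0],
  [0.005,-0.0003,0,0.0085,0],
], newtons=60)

```text
t: 18.53
tool_pos: [0.5542, -0.0625, 0.2225]
tool_rot: [-3.123, -0.342, -0.0]
contact_force: [-0.6, 1.9, 2.2]
opening: 0.0127
grip_force: 60.1
```

```bash
cat >> h.py <<'E'
def st():
    o=telemetry.get_obs(); Rt=R.from_rotvec(o["tool_rot"]).as_matrix()
    print("t",round(float(o["t"]),2),"tcp",o["tool_pos"].round(4),"yaw",round(np.degrees(np.arctan2(Rt[1,0],Rt[0,0])),2),"F",o["contact_force"].round(2),"M",o["wrist_torque"].round(3),"op",round(float(o["opening"]),4),"grip",round(float(o["grip_force"]),1),"q6",o["q"][5].round(3))
E
python3 -c "
from h import *
st(); eyes.get_image('wrist'); st()"
```

```text
t 18.53 tcp [ 0.5542 -0.0625  0.2225] yaw 12.49 F [-0.63  1.9   2.19] M [0.318 0.207 0.128] op 0.0127 grip 60.1 q6 1.107
t 18.58 tcp [ 0.5542 -0.0625  0.2225] yaw 12.49 F [-1.35  2.38  3.27] M [0.389 0.251 0.071] op 0.013 grip 60.2 q6 1.107
```

Call:
apply_moves([
  [0.005,0,0,0,0.08],
  [0.005,0,0,0,0.16],
  [0.005,0,0,0,0.24],
  [0.005,0,0,0,0.32],
  [0.005,0,0,0,0.4],
  [0.005,0,0,0,0.48],
  [0.005,0,0,0,0.56],
  [0.005,0,0,0,0.6],
  [0.005,0,0,0,0.6],
  [0.005,0,0,0,0.6],
  [0.005,0,0,0,0.6],
])

```text
t: 19.5
tool_pos: [0.5542, -0.0627, 0.2225]
tool_rot: [3.084, -0.595, -0.0]
contact_force: [-2.7, 0.6, 3.2]
opening: 0.0132
grip_force: 60.3
```

```bash
python3 -c "
from h import *
st(); p,P,o,Rt=look('knob_bar'); st(); W=P@Rt.T+o['tool_pos']; rect(p,P,W,.074,.079)"
```

```text
t 19.5 tcp [ 0.5542 -0.0627  0.2225] yaw -21.84 F [-2.65  0.61  3.23] M [0.12  0.427 0.105] op 0.0132 grip 60.3 q6 1.706
t 19.5 tcp [ 0.5542 -0.0627  0.2225] x-yaw -21.84 z [-1.e-04 -3.e-04 -1.e+00] q [-0.246  0.08   1.908 -0.     1.154  1.706] F [-2.7  0.6  3.2] op 0.0132
knob_bar 0.68 [273. 210. 366. 330.] ztop 0.0764 tool [0.1 0.1] [14.4 46.5] 89.0 world [554.2 -62.9] [14.4 46.5] 69.2 bgr [106.  78.  62.]
t 19.6 tcp [ 0.5542 -0.0627  0.2225] yaw -21.86 F [-2.06  1.14  3.48] M [0.005 0.476 0.062] op 0.0134 grip 60.4 q6 1.706
2803 [ 0.1 -0.4] [39.3 38.6] 43.9 median z 0.0764
```

Call:
apply_moves([
  [0.005,0,0,0,0.08],
  [0.005,0,0,0,0.16],
  [0.005,0,0,0,0.24],
  [0.005,0,0,0,0.32],
  [0.005,0,0,0,0.4],
  [0.005,0,0,0,0.46],
  [0.005,0,0,0,0.52],
  [0.005,0,0,0,0.56],
  [0.005,0,0,0,0.56],
  [0.005,0,0,0,0.56],
])

```text
t: 20.43
tool_pos: [0.5541, -0.0629, 0.2225]
tool_rot: [2.799, -1.424, -0.001]
contact_force: [-3.6, -0.9, 4.4]
opening: 0.0132
grip_force: 60.5
```

```bash
python3 -c "
from h import *
st(); p,P,o,Rt=look('knob_bar',save='w8'); st()
p=eyes.get_image('scene'); W=world(p); im=p['img'].astype(int)
m=(im[...,1]>im[...,2]+25)&(im[...,1]>im[...,0]+25)&(np.hypot(W[...,0]-.588,W[...,1]-.129)<.03)&(W[...,2]>.01)
print(m.sum(), np.percentile(W[m],[2,50,98],axis=0).round(3).tolist() if m.any() else '')
cv2.imwrite('pics/s8.png',cv2.resize(p['img'][150:270,250:400],None,fx=4,fy=4,interpolation=cv2.INTER_CUBIC))"
```

```text
t 20.43 tcp [ 0.5541 -0.0629  0.2225] yaw -53.95 F [-3.64 -0.91  4.45] M [-0.119  0.655  0.054] op 0.0132 grip 60.5 q6 2.266
t 20.43 tcp [ 0.5541 -0.0629  0.2225] x-yaw -53.95 z [-8.e-04 -8.e-04 -1.e+00] q [-2.460e-01  8.000e-02  1.908e+00 -1.000e-03  1.154e+00  2.266e+00] F [-3.6 -0.9  4.4] op 0.0132
knob_bar 0.91 [272. 210. 365. 329.] ztop 0.0764 tool [ 0.1 -0.1] [14.2 46.4] 89.2 world [554.1 -63. ] [14.2 46.4] 36.8 bgr [118.  87.  69.]
t 20.53 tcp [ 0.5541 -0.0629  0.2225] yaw -53.94 F [-3.96 -0.91  5.56] M [-0.107  0.682  0.049] op 0.0132 grip 60.6 q6 2.266
6 [[0.585, 0.13, 0.066], [0.587, 0.133, 0.069], [0.589, 0.137, 0.071]]
```

View pics/s8.png

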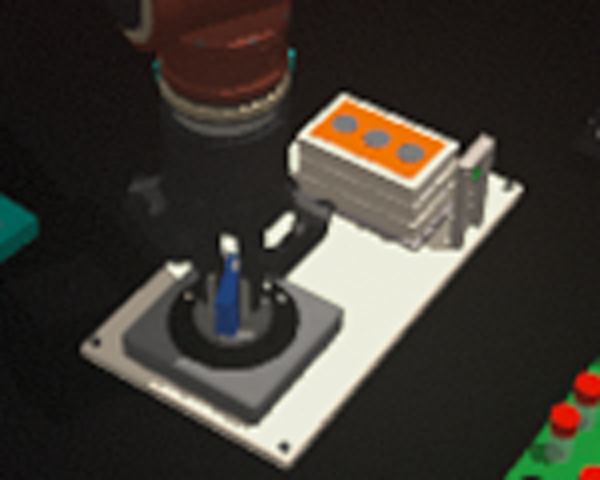

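Call:
apply_moves([
  [0.005,0,0,0,0.015],
  [0.005,0,0,0,0.03],
  [0.005,0,0,0,0.03],
  [0.005,0,0,0,0.03],
])

```text
t: 20.92
tool_pos: [0.5541, -0.0629, 0.2225]
tool_rot: [2.777, -1.466, -0.001]
contact_force: [-3.7, -0.5, 4.9]
opening: 0.0131
grip_force: 60.6
```

```bash
python3 -c "
from h import *
for i in range(4): st(); eyes.get_image('wrist')"
```

```text
t 20.92 tcp [ 0.5541 -0.0629  0.2225] yaw -55.66 F [-3.72 -0.46  4.91] M [-0.176  0.666  0.097] op 0.0131 grip 60.6 q6 2.296
t 20.97 tcp [ 0.5541 -0.0629  0.2225] yaw -55.66 F [-3.24  0.19  5.8 ] M [-0.069  0.657  0.078] op 0.0137 grip 60.6 q6 2.296
t 21.02 tcp [ 0.5541 -0.0629  0.2225] yaw -55.66 F [-3.82 -0.87  4.76] M [-0.143  0.661  0.072] op 0.0129 grip 60.6 q6 2.296
t 21.07 tcp [ 0.5541 -0.0629  0.2225] yaw -55.66 F [-3.37  0.33  5.2 ] M [-0.094  0.705 -0.005] op 0.0129 grip 60.6 q6 2.296
```

Call:
apply_moves([
  [0.005,0,0,0,0.01],
  [0.005,0,0,0,0.01],
  [0.005,0,0,0,0.01],
  [0.005,0,0,0,0.01],
])

```text
t: 21.45
tool_pos: [0.5541, -0.0629, 0.2225]
tool_rot: [2.77, -1.48, -0.001]
contact_force: [-3.9, -0.2, 4.8]
opening: 0.0129
grip_force: 60.6
```

```bash
python3 -c "
from h import *
for i in range(4): st(); eyes.get_image('wrist')"
```

```text
t 21.45 tcp [ 0.5541 -0.0629  0.2225] yaw -56.23 F [-3.86 -0.2   4.8 ] M [-0.084  0.616  0.1  ] op 0.0129 grip 60.6 q6 2.306
t 21.5 tcp [ 0.5541 -0.0629  0.2225] yaw -56.23 F [-4.3  -0.61  4.9 ] M [-0.1    0.728  0.107] op 0.0132 grip 60.6 q6 2.306
t 21.55 tcp [ 0.5541 -0.0629  0.2225] yaw -56.23 F [-4.07 -0.29  5.29] M [-0.034  0.62   0.115] op 0.0128 grip 60.6 q6 2.306
t 21.6 tcp [ 0.5541 -0.0629  0.2224] yaw -56.22 F [-3.04 -0.37  5.21] M [-0.065  0.66   0.096] op 0.0129 grip 60.6 q6 2.306
```

```bash
python3 -c "
from h import *
st(); print(ctrl.finish_job())"
```

```text
t 21.65 tcp [ 0.5541 -0.0629  0.2224] yaw -56.23 F [-4.   -0.18  4.95] M [-0.056  0.627  0.036] op 0.0131 grip 60.6 q6 2.306
the job is handed in; nothing more can be done
None
```

I stacked the blue and then the orange cassette on the green one, with edges flush to about 1 mm by the wrist camera. I then turned the knob 1.2 rad clockwise to the third stop and handed the job in at 21.65 s, still gripping it there; no verdict came back.

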